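Line up and clamp two well plates on the lab shaker

TASK

Two well plates stand crooked and loose on the deck of the lab shaker. Push them gently along the deck, without picking them up, and push the sliding clamp bar up to them, so that both plates end up side by side and flush against the low ledge along the back of the deck, held without play between the clamp bar and the fixed bar at the left end. Leave the other things on the bench where they stand.

Things in the scene. Friction and masses are not known exactly. Their poses are not given: they have to be found in the camera images.
- shaker: Platform shaker, fixed to the bench: white housing, on it a level black-matted deck 270 x 370 mm (its x by y), 95 mm above the origin. Origin: centre of its underside, on the bench; x to the back (away from the robot), y to the left, z up. A plate home against the ledge has its centre at shaker x = 49 mm; with both home and clamped the centres are at y = 122 and 36 mm (either one left).
- ledge (a point): Point on the deck's surface (95 mm above the bench) at the foot of the back ledge's front face, shaker x = 113, y = 0 mm. The ledge is 12 mm high, its face is square to shaker x and runs from shaker y = -147 to 165 mm.
- end_bar (a point): Point on the deck's surface at the inner face of the fixed end bar at the left end, shaker x = 0, y = 165 mm. The bar spans the deck (x = -116 to 116 mm) and is 24 mm high; its face is square to shaker y.
- front_rod (a point): Middle of the front guide rod, 10 mm thick, along shaker y at x = -125 mm, 20 mm above the deck. Its twin runs behind the ledge at x = 125. Posts 18 x 14 mm, 30 mm high, stand at the deck's four corners (x = -125 and 125, y = -176 and 176). The right end of the deck (y = -185) is open between the posts.
- low_plate: Flat white well plate with a clear lid, 128 mm (its x) x 86 mm (its y), 20 mm high, 0.08 to 0.17 kg, loose on the deck. It starts with its x roughly to the back, turned up to about 12 degrees. Origin: centre of its underside; z up.
- deep_plate: Deep white well block with square wells, 128 mm (its x) x 86 mm (its y), 44 mm high, 0.18 to 0.36 kg, loose on the deck (sliding it takes up to about 5 N, the low plate about half of that), turned up to about 12 degrees. Origin: centre of its underside; z up.
- clamp_bar (a joint): How far (m) the clamp bar has slid left (shaker +y) along the two rods; its inner face is at shaker y = -130 mm + this. 0: right end; 0.123: clamping both plates; starts at 0 to 0.03. It slides with about 4 N of friction and stays where it is left. Pushed on against the plates, it takes them along to the left.
- bar_push (a point): Middle of the clamp bar's outer (right, shaker -y) face, 13 mm above the deck. The bar is aluminium, 208 mm long (along shaker x), 16 mm thick, from 2 to 24 mm above the deck; at each end a black carrier (30 x 24 mm, top 31 mm above the deck) rides on the rod.
- media_bottle: Bystander: bottle with a blue cap, 68 mm across, 135 mm high, right of the shaker. Origin: centre of its underside (as for all bystanders).
- wash_bottle: Bystander: white wash bottle with a bent spout, 60 mm across, 158 mm high, right of the shaker.
- tube_rack: Bystander: white rack 70 x 110 mm with capped tubes, 91 mm high, left of the shaker.
- dish_stack: Bystander: stack of three dishes, 92 mm across, 45 mm high.
- slide_box: Bystander: grey slide box 96 x 89 mm, 36 mm high.
- beaker: Bystander: glass beaker 68 mm across, 85 mm high.
- timer: Bystander: white timer 30 x 62 mm, 55 mm high.
Not all that is in view belongs to the job. Leave any red or yellow look-alike of the deep_plate alone.

How it is judged (in metres and radians):
At the end, for the whole second after the job is handed in: Both plates stand flat on the deck, still, within 3.5 mm of touching the back ledge and square to it within 2 degrees (0.035 rad), side by side between the fixed end bar and the clamp bar, which has closed on them to within 3 mm of play in all (clamp_bar between 0.120 and 0.1255) (x of low_plate in the frame of shaker between 0.0455 and 0.0525 m and y of low_plate in the frame of shaker between 0.025 and 0.133 m and z of low_plate in the frame of shaker between 0.091 and 0.099 m and angle between the x axis of each of low_plate, deep_plate and the x axis of shaker, either way round below 0.035 rad and angle between each of low_plate, deep_plate's own z axis and vertical below 0.05 rad and linear speed of each of low_plate, deep_plate below 0.01 m/s and x of deep_plate in the frame of shaker between 0.0455 and 0.0525 m and y of deep_plate in the frame of shaker between 0.025 and 0.133 m and z of deep_plate in the frame of shaker between 0.091 and 0.099 m and value of joint clamp_bar between 0.12 and 0.1255 m).
It fails at once if the low plate is lifted off the deck or tipped (z of low_plate in the frame of shaker above 0.105 m or angle between low_plate's own z axis and vertical above 0.15 rad).
It fails at once if the low plate is knocked along or jerked (faster than 0.35 m/s) (linear speed of low_plate above 0.35 m/s).
It fails at once if the deep plate is lifted off the deck or tipped (z of deep_plate in the frame of shaker above 0.105 m or angle between deep_plate's own z axis and vertical above 0.15 rad).
It fails at once if the deep plate is knocked along or jerked (faster than 0.35 m/s) (linear speed of deep_plate above 0.35 m/s).
It fails at once if another thing on the bench is shifted by more than 30 mm or knocked over (distance of any of media_bottle, wash_bottle, tube_rack, dish_stack, slide_box, beaker, timer from where it was at the start of the episode above 0.03 m or angle between any of media_bottle, wash_bottle, tube_rack, dish_stack, slide_box, beaker, timer's own z axis and vertical above 0.5 rad).
It also fails if it takes over 58 s, if anything falls off the work surface, if the arm or the gripper's body presses on something with over 40 N, if the wrist force passes 120 N, or if a joint passes its speed limit or range.

ROBOT

A 7-joint arm with a two-finger parallel gripper is mounted at the origin on the work surface. World frame = base frame: x ahead of the robot, y to its left, z up, the work surface at z = 0. Lengths are in mm, angles in rad, forces in N, time in s.
With the tool pointing down it reaches from about 400 to 850 mm from the base axis. Payload 4.5 kg.
Tool frame: the origin (TCP) lies between the finger pads; the fingertips stand env.finger_overhang ahead of it and the grasp point (between the pads) lies 11 mm behind it (env.finger_overhang is the distance from the TCP to the fingertips, in mm); z points along the fingers, y is the line along which they close (so a half turn about z gives the same grasp; the last joint's range is limited). The gripper opens to 85 mm and grips with 20 to 120 N. Pads are 22 mm wide; open, the fingers measure 114 mm over their backs; the gripper's body (76 mm by 85 mm) begins 54 mm behind the grasp point. The pads swing forward as they close: fully open they stand 13 mm farther back than shut.
Start: joints at [1.284, 0.689, -0.195, 1.565, 0.157, 0.902, -0.215], TCP at [197.108, -593.129, 239.317] pointing down, gripper open.
Joint ranges: [-3.01, 3.01], [-0.46, 2.08], [-1.47, 1.51], [0.13, 2.56], [-1, 4.14], [0.04, 2.09], [-2.66, 2.66]. Speed limits (rad/s): [2.57, 2.57, 3.14, 3.14, 3.14, 3.14, 3.14].

INTERFACE

Orientations are given as a 3x3 rotation matrix whose columns are the frame's x, y, z axes.
In Python, from cell import telemetry, imaging, workorder, env gives the robot as it stands.
- The arm moves only by the shell command python3 -m handwheel 'ROWS' [FORCE]. ROWS is JSON, a list of rows, each an object of numbers: "grip": the opening, from 0 (shut) to 1 (fully open); "x", "y", "z": the shift along the world's x, y, z in units of 30 mm (1.0 is 30 mm); "ax", "ay", "az": the turn, a rotation vector about the world's x, y, z in units of 5 degrees (1.0 is 5 degrees). In form: [{"grip": .., "x": .., "y": .., "z": .., "ax": .., "ay": .., "az": ..}, ...]. A call has 1 to 12 rows; each row is the pose to reach, as a shift and turn from the pose commanded when the call began; what a row does not reach only later rows make up. A row lasts 1/8 s, in which the tool goes at most 62.5 mm and 10.7 degrees, less where a joint would pass 70% of its speed; a pose out of reach is approached as far as the arm can. A call with a gripper value outside its range is refused whole. The fingers move at their own pace and stop on an object; FORCE is the grip in N (left out, the last holds). Time passes only in rows, so rows that repeat a pose let the fingers close. It gives the time, the measured TCP pose, the force, the opening and the grip force at its end, in the units of the state.
- telemetry.get_obs(): the state, without advancing time (a new reading comes with each control period).
- imaging.snapshot(name): name is "scene" or "top" or "wrist"; returns a dict with "pixels" (384x512x3 uint8, blue, green, red), "K" (3x3 intrinsics, pixels), "eye" and "orientation" of the camera in the world. Camera axes: x right, y down, z forward; pixel columns grow to the right and rows downward; lengths in mm; the calibration is good to about 2 mm. A picture is of the moment at which its call begins. There is no depth.
- workorder.hand_in(): hands the job in; it is judged then, once.
The state is a dict: "time_s": time; "q": joint angles; "joint_velocities": joint speeds; "effort": joint torques, N m; "ee_pos": TCP position; "eef_rot": TCP orientation; "force": force on the tool from outside, world axes, zero at the start; "ft_torque": the same for the moment, N m; "width": finger opening in mm; "finger_force": force on a finger pad.
Only numpy, scipy, OpenCV 4.12 (cv2) and the standard library are available. Lean on these libraries where they do the work, as an engineer would, in place of code of your own. Each camera call takes 0.05 s, during which the arm holds its last target. There are 200 camera calls.

## Working session

There is one attempt and no reset: what is moved stays moved. The work goes in short steps, Python scripts to look and compute and a shell command to move; the robot and the scene stay as the last step left them, time stands still between calls to the robot, and variables do not carry over. Pictures are saved under pics/ and viewed, at most 10 in all, crops included, and the job is handed in when it is done.

```bash
mkdir -p pics; ls; python3 - <<'E'
from cell import telemetry, imaging, env
import cv2, numpy as np
o=telemetry.get_obs(); print({k:np.round(v,3).tolist() for k,v in o.items()}); print(env.finger_overhang)
for n in("scene","top"):
    s=imaging.snapshot(n); cv2.imwrite(f"pics/{n}0.png",s["pixels"]); np.savez(f"{n}0.npz",**s)
    print(n,s["K"].round(1).tolist(),np.round(s["eye"],1).tolist(),np.round(s["orientation"],3).tolist())
E
```

```text
pics
{'time_s': 0.0, 'q': [1.284, 0.69, -0.194, 1.566, 0.157, 0.902, -0.215], 'joint_velocities': [-0.0, 0.001, 0.0, -0.001, 0.0, -0.001, -0.001], 'effort': [-0.0, -53.96, -1.266, -15.854, 0.009, 0.01, 0.0], 'ee_pos': [196.807, -592.528, 238.466], 'eef_rot': [[0.949, 0.315, -0.001], [0.315, -0.949, 0.002], [-0.0, -0.002, -1.0]], 'force': [1.02, 0.043, 0.489], 'ft_torque': [-0.035, -0.053, 0.017], 'finger_force': 0.0, 'width': 85.601}
8.0
scene [[466.2, 0.0, 251.0], [0.0, 466.2, 190.1], [0.0, 0.0, 1.0]] [1229.5, 394.0, 1187.1] [[-0.464, 0.7, -0.543], [0.886, 0.37, -0.279], [0.005, -0.611, -0.792]]
top [[471.6, 0.0, 257.0], [0.0, 471.6, 188.8], [0.0, 0.0, 1.0]] [261.5, -25.3, 1299.2] [[0.029, -0.982, 0.185], [-0.999, -0.025, 0.02], [-0.015, -0.185, -0.983]]
```

View pics/top0.png

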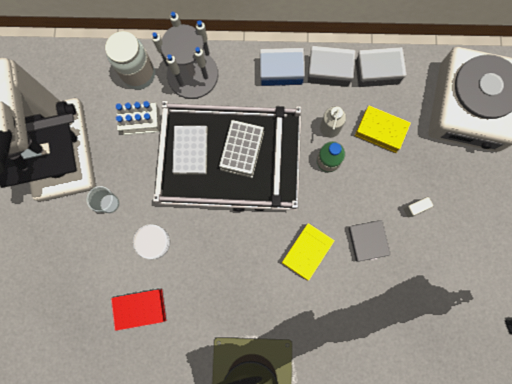

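View pics/scene0.png

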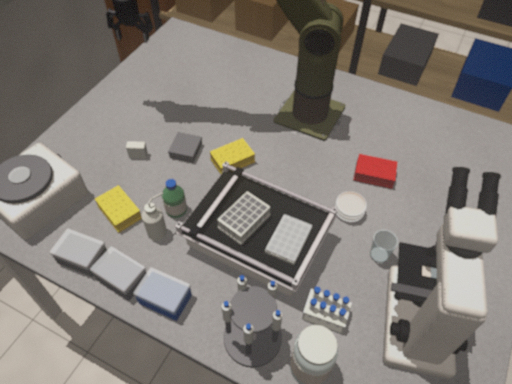

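The pictures show the low plate at top px (190,150), the deep plate at (242,148) and the clamp bar at (278,157). The look-alikes are yellow blocks at (383,128) and (308,251) and a red one at (138,309); I'll leave those alone. The job's plates are the two white ones on the black deck, so I'll check them in a close crop.

```bash
python3 - <<'E'
import cv2
im=cv2.imread("pics/top0.png")[92:217,150:350]
cv2.imwrite("pics/crop1.png",cv2.resize(im,None,fx=4,fy=4,interpolation=cv2.INTER_CUBIC))
E
```

```text
(no output)
```

View pics/crop1.png

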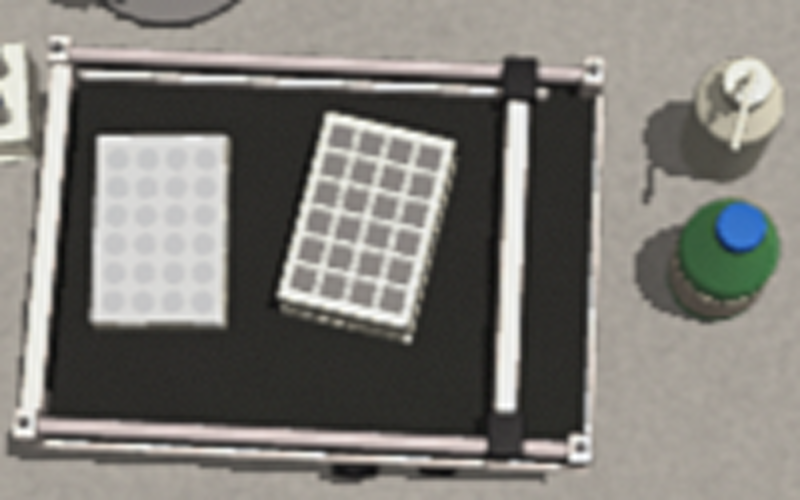

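Crop 1 shows white, 24-well flat plate on the left and the deep white block with square wells on the right, turned about 13°. The post tops are at crop px (58,47), (594,71), (581,446) and (23,422), and the bar's inner edge runs from (505,100) to (497,412).

```bash
cat > h.py <<'E'
import numpy as np
from scipy.spatial.transform import Rotation as R
def ray(s,px,z):
    px=np.atleast_2d(np.array(px,float)); d=np.c_[px,np.ones(len(px))]@np.linalg.inv(s["K"]).T@np.array(s["orientation"]).T
    e=np.array(s["eye"]); return (e+d*((z-e[2])/d[:,2])[:,None])[:,:2]
def crop(p,f=4,o=(150,92)): return (np.array(p,float)+.5)/f-.5+np.array(o)
def fit(mod,obs):
    m,o=mod.mean(0),obs.mean(0); U,S,V=np.linalg.svd((mod-m).T@(obs-o)); r=(U@V).T; return r,o-r@m
E
python3 - <<'E'
from h import *
s=np.load("top0.npz")
P=ray(s,crop([(58,47),(594,71),(581,446),(23,422)]),125)
mod=np.array([(125,176),(125,-176),(-125,-176),(-125,176.)])
r,t=fit(mod,P); print("shaker",t.round(1),"yaw deg",np.degrees(np.arctan2(r[1,0],r[0,0])).round(2),"res",(P-(mod@r.T+t)).round(1).tolist())
np.savez("shk.npz",r=r,t=t)
for n,c,z in(("low",[(97,136),(229,134),(227,327),(90,324)],115),("deep",[(327,112),(456,143),(408,329),(279,299)],139),("bar",[(505,100),(497,412)],119)):
    w=ray(s,crop(c),z); q=(w-t)@r
    print(n,"world",w.mean(0).round(1),"shk",q.round(1).tolist(),"c",q.mean(0).round(1))
    if len(c)==4: print("  yaw",np.degrees(np.arctan2(*(q[0]+q[1]-q[2]-q[3])[::-1])).round(1))
for sx,sy in((-105,122),(-105,40),(0,-160),(49,122)): print((sx,sy),(r@[sx,sy]+t).round(1))
print("mediabottle",((ray(s,crop([(740,225)]),135)-t)@r).round(), ((ray(s,crop([(745,85)]),140)-t)@r).round())
E
```

```text
shaker [575.6  76. ] yaw deg -1.21 res [[0.2, 0.1], [-0.8, -0.3], [1.0, -0.5], [-0.3, 0.7]]
low world [585.  176.6] shk [[68.6, 147.5], [73.8, 60.8], [-55.7, 53.1], [-57.8, 141.6]] c [  7.2 100.7]
  yaw 3.0
deep world [587.9  40.8] shk [[83.6, -4.8], [66.5, -88.8], [-56.9, -64.4], [-41.3, 18.2]] c [ 13. -35.]
  yaw -10.8
bar world [573.1 -45. ] shk [[103.9, -119.2], [-103.7, -122.9]] c [ 1.00e-01 -1.21e+02]
(-105, 122) [473.2 200.2]
(-105, 40) [471.5 118.2]
(0, -160) [572.2 -83.9]
(49, 122) [627.2 197. ]
mediabottle [[  22. -272.]] [[ 113. -273.]]
```

```bash
python3 -m handwheel '[{"grip":0.4,"x":3,"y":4,"z":0,"az":-1},{"grip":0.4,"x":5,"y":6,"z":0,"az":-2},{"grip":0.4,"x":6,"y":8,"z":0,"az":-3},{"grip":0.4,"x":7,"y":10,"z":0,"az":-3.9},{"grip":0.4,"x":7.5,"y":12,"z":0,"az":-3.9},{"grip":0.4,"x":8,"y":14,"z":0,"az":-3.9},{"grip":0.4,"x":8.5,"y":16,"z":0,"az":-3.9},{"grip":0.4,"x":9,"y":18,"z":0,"az":-3.9},{"grip":0.4,"x":9.4,"y":20,"z":0,"az":-3.9},{"grip":0.4,"x":9.6,"y":22,"z":0,"az":-3.9},{"grip":0.4,"x":9.7,"y":24,"z":0,"az":-3.9},{"grip":0.4,"x":9.7,"y":25.6,"z":0,"az":-3.9}]'
cat > st.py <<'E'
from h import *; from cell import telemetry
o=telemetry.get_obs(); k=np.load("shk.npz"); p=np.array(o["ee_pos"]); R_=np.array(o["eef_rot"])
print("t",round(o["time_s"],2),"world",p.round(1),"shk",((p[:2]-k["t"])@k["r"]).round(1),"z-deck",round(p[2]-95,1),"toolx deg",np.degrees(np.arctan2(R_[1,0],R_[0,0])).round(2),"zax",R_[:,2].round(3),"F",np.round(o["force"],1),"w",round(o["width"],1))
E
python3 st.py
```

```text
t 0.1 world [ 196.8 -592.6  238.6] shk [-364.5 -676.5] z-deck 143.6 toolx deg 18.38 zax [-0.001  0.002 -1.   ] F [-0.2  0.3 -0.4] w 85.5schema error: expected keys grip, x, y, z, ax, ay, az
```

```bash
python3 -m handwheel '[{"grip":0.4,"x":3,"y":4,"z":0,"ax":0,"ay":0,"az":-1},{"grip":0.4,"x":5,"y":6,"z":0,"ax":0,"ay":0,"az":-2},{"grip":0.4,"x":6,"y":8,"z":0,"ax":0,"ay":0,"az":-3},{"grip":0.4,"x":7,"y":10,"z":0,"ax":0,"ay":0,"az":-3.9},{"grip":0.4,"x":7.5,"y":12,"z":0,"ax":0,"ay":0,"az":-3.9},{"grip":0.4,"x":8,"y":14,"z":0,"ax":0,"ay":0,"az":-3.9},{"grip":0.4,"x":8.5,"y":16,"z":0,"ax":0,"ay":0,"az":-3.9},{"grip":0.4,"x":9,"y":18,"z":0,"ax":0,"ay":0,"az":-3.9},{"grip":0.4,"x":9.4,"y":20,"z":0,"ax":0,"ay":0,"az":-3.9},{"grip":0.4,"x":9.6,"y":22,"z":0,"ax":0,"ay":0,"az":-3.9},{"grip":0.4,"x":9.7,"y":24,"z":0,"ax":0,"ay":0,"az":-3.9},{"grip":0.4,"x":9.7,"y":25.6,"z":0,"ax":0,"ay":0,"az":-3.9}]'
python3 st.py
```

```text
time_s: 1.6
ee_pos: [479.2, 88.6, 239.2]
eef_rot: [[1.0, -0.02, 0.0], [-0.02, -1.0, -0.0], [0.0, 0.0, -1.0]]
force: [0.6, -1.2, -0.4]
width: 34.3
finger_force: 0.0
t 1.6 world [479.2  88.6 239.2] shk [-96.6  10.5] z-deck 144.2 toolx deg -1.12 zax [ 0. -0. -1.] F [ 0.6 -1.2 -0.4] w 34.3
```

```bash
python3 -m handwheel '[{"grip":0.4,"x":0.2,"y":2.9,"z":0,"ax":0,"ay":0,"az":0},{"grip":0.4,"x":0.2,"y":2.9,"z":0,"ax":0,"ay":0,"az":0},{"grip":0.4,"x":0.2,"y":2.9,"z":-1.5,"ax":0,"ay":0,"az":0},{"grip":0.4,"x":0.2,"y":2.9,"z":-2.5,"ax":0,"ay":0,"az":0},{"grip":0.4,"x":0.2,"y":2.9,"z":-2.5,"ax":0,"ay":0,"az":0},{"grip":0.4,"x":0.2,"y":2.9,"z":-2.5,"ax":0,"ay":0,"az":0}]' >/dev/null
python3 st.py; python3 - <<'E'
from cell import imaging; import cv2
cv2.imwrite("pics/w1.png",imaging.snapshot("wrist")["pixels"])
E
```

```text
t 2.35 world [485.6 173.6 165.1] shk [-92.   95.7] z-deck 70.1 toolx deg -1.14 zax [ 0.001  0.    -1.   ] F [0.6 0.4 0.5] w 34.4
```

View pics/w1.png

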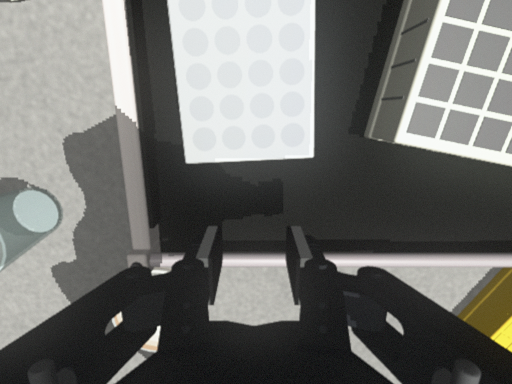

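The wrist view shows the two fingertips at px (213,240) and (292,240), between the front rod (row 260) and the low plate's front edge (row 160, columns 185–313). They are centred on the plate, so I can lower and push.

```bash
python3 -m handwheel '[{"grip":0.4,"x":0,"y":0,"z":-0.6,"ax":0,"ay":0,"az":0},{"grip":0.4,"x":0,"y":0,"z":-1.2,"ax":0,"ay":0,"az":0},{"grip":0.4,"x":0,"y":0,"z":-1.6,"ax":0,"ay":0,"az":0},{"grip":0.4,"x":0,"y":0,"z":-1.85,"ax":0,"ay":0,"az":0},{"grip":0.4,"x":0,"y":0,"z":-1.85,"ax":0,"ay":0,"az":0}]'; python3 st.py
python3 -m handwheel '[{"grip":0.4,"x":0.25,"y":0,"z":0,"ax":0,"ay":0,"az":0},{"grip":0.4,"x":0.5,"y":0,"z":0,"ax":0,"ay":0,"az":0},{"grip":0.4,"x":0.7,"y":0,"z":0,"ax":0,"ay":0,"az":0},{"grip":0.4,"x":0.85,"y":0,"z":0,"ax":0,"ay":0,"az":0},{"grip":0.4,"x":1.0,"y":0,"z":0,"ax":0,"ay":0,"az":0},{"grip":0.4,"x":1.15,"y":-0.02,"z":0,"ax":0,"ay":0,"az":0},{"grip":0.4,"x":1.3,"y":-0.02,"z":0,"ax":0,"ay":0,"az":0},{"grip":0.4,"x":1.45,"y":-0.02,"z":0,"ax":0,"ay":0,"az":0},{"grip":0.4,"x":1.6,"y":-0.03,"z":0,"ax":0,"ay":0,"az":0},{"grip":0.4,"x":1.75,"y":-0.03,"z":0,"ax":0,"ay":0,"az":0},{"grip":0.4,"x":1.9,"y":-0.04,"z":0,"ax":0,"ay":0,"az":0},{"grip":0.4,"x":1.9,"y":-0.04,"z":0,"ax":0,"ay":0,"az":0}]'; python3 st.py
```

```text
time_s: 3.02
ee_pos: [485.1, 173.5, 108.8]
eef_rot: [[1.0, -0.02, -0.0], [-0.02, -1.0, -0.0], [-0.0, 0.0, -1.0]]
force: [-0.1, -0.5, 0.1]
width: 34.3
finger_force: 0.0
t 3.02 world [485.1 173.5 108.8] shk [-92.6  95.6] z-deck 13.8 toolx deg -1.12 zax [-0. -0. -1.] F [-0.1 -0.5  0.1] w 34.3
time_s: 4.53
ee_pos: [542.9, 172.3, 108.8]
eef_rot: [[1.0, -0.02, 0.001], [-0.02, -1.0, 0.0], [0.001, -0.0, -1.0]]
force: [1.1, -0.1, -0.4]
width: 34.1
finger_force: 0.0
t 4.53 world [542.9 172.3 108.8] shk [-34.8  95.5] z-deck 13.8 toolx deg -1.14 zax [ 0.001  0.    -1.   ] F [ 1.1 -0.1 -0.4] w 34.1
```

```bash
python3 -m handwheel '[{"grip":0.4,"x":0.07,"y":0,"z":0,"ax":0,"ay":0,"az":0},{"grip":0.4,"x":0.14,"y":0,"z":0,"ax":0,"ay":0,"az":0},{"grip":0.4,"x":0.2,"y":0,"z":0,"ax":0,"ay":0,"az":0},{"grip":0.4,"x":0.24,"y":0,"z":0,"ax":0,"ay":0,"az":0},{"grip":0.4,"x":0.27,"y":0,"z":0,"ax":0,"ay":0,"az":0}]'; python3 st.py;python3 - <<'E'
from cell import imaging; import cv2
cv2.imwrite("pics/w2.png",imaging.snapshot("wrist")["pixels"])
E
```

```text
time_s: 5.15
ee_pos: [550.0, 172.4, 108.8]
eef_rot: [[1.0, -0.019, -0.0], [-0.019, -1.0, -0.0], [-0.0, 0.0, -1.0]]
force: [-2.8, -0.3, 0.9]
width: 34.4
finger_force: 1.1
t 5.15 world [550.  172.4 108.8] shk [-27.6  95.8] z-deck 13.8 toolx deg -1.11 zax [-0. -0. -1.] F [-2.8 -0.3  0.9] w 34.4
```

View pics/w2.png

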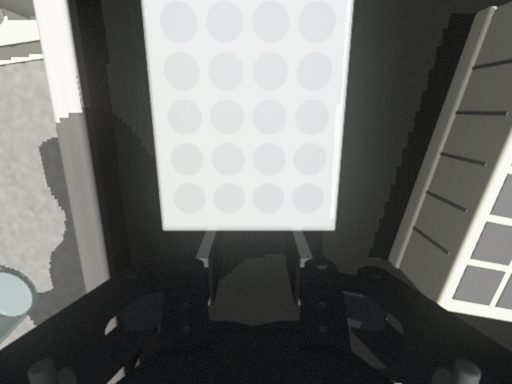

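The low plate's front edge (row 230, columns 162–335) is square on both fingertips. I'll push on in small steps until the ledge is felt.

```bash
for i in 1 2 3; do python3 -m handwheel '[{"grip":0.4,"x":0.04,"y":0,"z":0,"ax":0,"ay":0,"az":0},{"grip":0.4,"x":0.06,"y":0,"z":0,"ax":0,"ay":0,"az":0},{"grip":0.4,"x":0.06,"y":0,"z":0,"ax":0,"ay":0,"az":0}]'>/dev/null; python3 st.py; done
```

```text
t 5.58 world [550.1 172.3 108.7] shk [-27.6  95.7] z-deck 13.7 toolx deg -1.09 zax [-0.004 -0.001 -1.   ] F [-6.2  0.8  5.5] w 34.2
t 5.95 world [550.1 172.3 108.6] shk [-27.5  95.7] z-deck 13.6 toolx deg -1.07 zax [-0.007 -0.001 -1.   ] F [-9.6 -0.2  7.4] w 34.2
t 6.33 world [550.2 172.3 108.5] shk [-27.4  95.7] z-deck 13.5 toolx deg -1.05 zax [-0.01  -0.002 -1.   ] F [-12.8  -0.1   9.6] w 33.9
```

```bash
python3 -m handwheel '[{"grip":0.4,"x":-0.3,"y":0,"z":0,"ax":0,"ay":0,"az":0},{"grip":0.4,"x":-1.2,"y":0,"z":0,"ax":0,"ay":0,"az":0},{"grip":0.4,"x":-2.0,"y":0,"z":0.2,"ax":0,"ay":0,"az":0},{"grip":0.4,"x":-2.4,"y":0,"z":1.2,"ax":0,"ay":0,"az":0},{"grip":0.4,"x":-2.4,"y":-1.2,"z":2,"ax":0,"ay":0,"az":0},{"grip":0.4,"x":-2.4,"y":-2.7,"z":2,"ax":0,"ay":0,"az":0},{"grip":0.4,"x":-2.4,"y":-4,"z":2,"ax":0,"ay":0,"az":0},{"grip":0.4,"x":-2.4,"y":-4.25,"z":2,"ax":0,"ay":0,"az":0},{"grip":0.4,"x":-2.4,"y":-4.25,"z":2,"ax":0,"ay":0,"az":0}]'>/dev/null; python3 st.py;python3 - <<'E'
from cell import imaging; import cv2
cv2.imwrite("pics/w3.png",imaging.snapshot("wrist")["pixels"])
E
```

```text
t 7.45 world [484.4  44.8 169. ] shk [-90.5 -33.1] z-deck 74.0 toolx deg -1.18 zax [ 0.002  0.    -1.   ] F [ 0.3 -0.2 -0. ] w 34.1
```

View pics/w3.png

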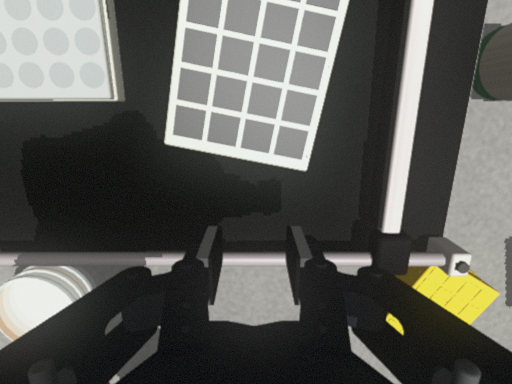

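The deep plate's front edge runs from px (166,143) to (308,170), with the fingertips at columns 213 and 292 clear of it. The bar is at column 395.

```bash
python3 -m handwheel '[{"grip":0.4,"x":0,"y":0,"z":-0.7,"ax":0,"ay":0,"az":0},{"grip":0.4,"x":0,"y":0,"z":-1.4,"ax":0,"ay":0,"az":0},{"grip":0.4,"x":0,"y":0,"z":-1.8,"ax":0,"ay":0,"az":0},{"grip":0.4,"x":0,"y":0,"z":-2.0,"ax":0,"ay":0,"az":0},{"grip":0.4,"x":0,"y":0,"z":-2.0,"ax":0,"ay":0,"az":0}]'>/dev/null; python3 st.py
python3 -m handwheel '[{"grip":0.4,"x":0.25,"y":0,"z":0,"ax":0,"ay":0,"az":0},{"grip":0.4,"x":0.5,"y":0,"z":0,"ax":0,"ay":0,"az":0},{"grip":0.4,"x":0.65,"y":0,"z":0,"ax":0,"ay":0,"az":0},{"grip":0.4,"x":0.8,"y":0,"z":0,"ax":0,"ay":0,"az":0},{"grip":0.4,"x":0.95,"y":0,"z":0,"ax":0,"ay":0,"az":0},{"grip":0.4,"x":1.1,"y":-0.02,"z":0,"ax":0,"ay":0,"az":0},{"grip":0.4,"x":1.25,"y":-0.02,"z":0,"ax":0,"ay":0,"az":0},{"grip":0.4,"x":1.4,"y":-0.02,"z":0,"ax":0,"ay":0,"az":0},{"grip":0.4,"x":1.55,"y":-0.03,"z":0,"ax":0,"ay":0,"az":0},{"grip":0.4,"x":1.7,"y":-0.03,"z":0,"ax":0,"ay":0,"az":0},{"grip":0.4,"x":1.8,"y":-0.04,"z":0,"ax":0,"ay":0,"az":0},{"grip":0.4,"x":1.88,"y":-0.04,"z":0,"ax":0,"ay":0,"az":0}]'>/dev/null; python3 st.py
for i in 1 2 3; do python3 -m handwheel '[{"grip":0.4,"x":0.06,"y":0,"z":0,"ax":0,"ay":0,"az":0},{"grip":0.4,"x":0.1,"y":0,"z":0,"ax":0,"ay":0,"az":0},{"grip":0.4,"x":0.1,"y":0,"z":0,"ax":0,"ay":0,"az":0}]'>/dev/null; python3 st.py; done
```

```text
t 8.12 world [483.6  45.3 108.7] shk [-91.3 -32.7] z-deck 13.7 toolx deg -1.08 zax [-0.  0. -1.] F [-1.1 -0.6  0. ] w 34.4
t 9.62 world [540.1  43.6 108.8] shk [-34.9 -33.2] z-deck 13.8 toolx deg -1.12 zax [-0. -0. -1.] F [-1.5 -0.9  0.6] w 34.1
t 10.0 world [543.1  43.7 108.8] shk [-31.8 -33. ] z-deck 13.8 toolx deg -1.11 zax [ 0. -0. -1.] F [-1.  -0.7 -0.2] w 34.3
t 10.38 world [544.   43.5 108.6] shk [-30.9 -33.2] z-deck 13.6 toolx deg -1.13 zax [-0.004 -0.001 -1.   ] F [-5.7 -0.2  3.7] w 34.2
t 10.75 world [544.3  43.3 108.4] shk [-30.6 -33.4] z-deck 13.4 toolx deg -1.13 zax [-0.009 -0.001 -1.   ] F [-9.8 -0.9  8.1] w 33.7
```

```bash
python3 - <<'E'
from cell import imaging; import cv2, numpy as np
a=imaging.snapshot("wrist")["pixels"]; s=imaging.snapshot("top"); np.savez("top1.npz",**s)
b=cv2.resize(s["pixels"][92:217,150:310],None,fx=4,fy=4,interpolation=cv2.INTER_CUBIC)
c=np.zeros((500,800,3),np.uint8); c[:,:]=0
c2=np.hstack([cv2.resize(a,(400,300)),cv2.resize(b,(400,312))[:300]])
cv2.imwrite("pics/w4.png",c2)
E
```

```text
(no output)
```

View pics/w4.png

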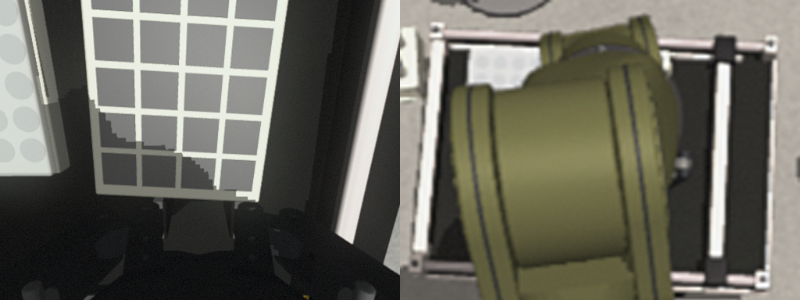

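The left half shows the deep plate's front edge from px (97,193) to (258,200). It is still about 2.5° skew, resting on its rear-left corner at the ledge. Closing the bar should square it, so next I'll take the shut gripper round to the outer side of the bar.

```bash
python3 -m handwheel '[{"grip":0.4,"x":-0.5,"y":0,"z":0,"ax":0,"ay":0,"az":0},{"grip":0.4,"x":-1.4,"y":0,"z":0.3,"ax":0,"ay":0,"az":0},{"grip":0.4,"x":-1.7,"y":0,"z":1.3,"ax":0,"ay":0,"az":0},{"grip":0,"x":-1.7,"y":-0.5,"z":2.2,"ax":0,"ay":0,"az":0},{"grip":0,"x":-1.7,"y":-2,"z":2.5,"ax":0,"ay":0,"az":0},{"grip":0,"x":-1.2,"y":-3.5,"z":2.5,"ax":0,"ay":0,"az":0},{"grip":0,"x":0,"y":-4.7,"z":2.5,"ax":0,"ay":0,"az":0},{"grip":0,"x":1.4,"y":-4.8,"z":2.5,"ax":0,"ay":0,"az":0},{"grip":0,"x":1.4,"y":-4.8,"z":2.5,"ax":0,"ay":0,"az":0},{"grip":0,"x":1.4,"y":-4.8,"z":2.5,"ax":0,"ay":0,"az":0}]'>/dev/null; python3 st.py;python3 - <<'E'
from cell import imaging; import cv2
cv2.imwrite("pics/w5.png",imaging.snapshot("wrist")["pixels"])
E
```

```text
t 12.1 world [590.8 -99.9 183.7] shk [  18.9 -175.6] z-deck 88.7 toolx deg -1.08 zax [ 0.  0. -1.] F [0.2 0.2 0.9] w 0.0
```

View pics/w5.png

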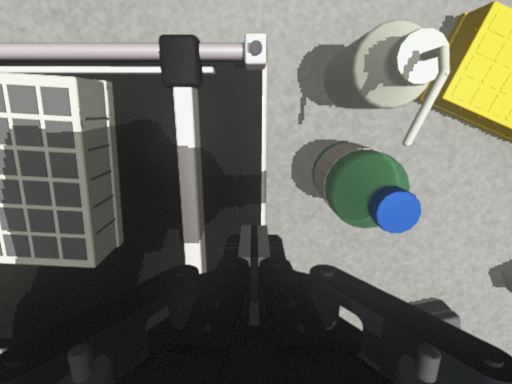

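The shut fingers (col 253) are between the bar's outer face (col 203) and the media bottle (left edge col 315), all clear. The deep plate now looks nearly square. I'll lower and push left.

```bash
python3 -m handwheel '[{"grip":0,"x":0,"y":0.2,"z":-0.8,"ax":0,"ay":0,"az":0},{"grip":0,"x":0,"y":0.2,"z":-1.6,"ax":0,"ay":0,"az":0},{"grip":0,"x":0,"y":0.2,"z":-2.2,"ax":0,"ay":0,"az":0},{"grip":0,"x":0,"y":0.2,"z":-2.5,"ax":0,"ay":0,"az":0},{"grip":0,"x":0,"y":0.2,"z":-2.5,"ax":0,"ay":0,"az":0}]'>/dev/null; python3 st.py
python3 -m handwheel '[{"grip":0,"x":0,"y":0.25,"z":0,"ax":0,"ay":0,"az":0},{"grip":0,"x":0,"y":0.45,"z":0,"ax":0,"ay":0,"az":0},{"grip":0,"x":0,"y":0.65,"z":0,"ax":0,"ay":0,"az":0},{"grip":0,"x":0.02,"y":0.85,"z":0,"ax":0,"ay":0,"az":0},{"grip":0,"x":0.02,"y":1.05,"z":0,"ax":0,"ay":0,"az":0},{"grip":0,"x":0.02,"y":1.25,"z":0,"ax":0,"ay":0,"az":0},{"grip":0,"x":0.03,"y":1.45,"z":0,"ax":0,"ay":0,"az":0},{"grip":0,"x":0.03,"y":1.65,"z":0,"ax":0,"ay":0,"az":0},{"grip":0,"x":0.03,"y":1.8,"z":0,"ax":0,"ay":0,"az":0},{"grip":0,"x":0.03,"y":1.8,"z":0,"ax":0,"ay":0,"az":0}]'>/dev/null; python3 st.py
```

```text
t 12.78 world [590.6 -94.3 108.5] shk [  18.6 -170. ] z-deck 13.5 toolx deg -1.11 zax [-0.001 -0.    -1.   ] F [ 0.4  0.  -0.9] w 0.1
t 14.03 world [592.1 -38.9 108.7] shk [  18.9 -114.6] z-deck 13.7 toolx deg -1.05 zax [ 0.     0.001 -1.   ] F [ 0.2 -1.3  1.7] w 0.2
```

```bash
python3 -m handwheel '[{"grip":0,"x":0,"y":0.2,"z":0,"ax":0,"ay":0,"az":0},{"grip":0,"x":0,"y":0.4,"z":0,"ax":0,"ay":0,"az":0},{"grip":0,"x":0,"y":0.6,"z":0,"ax":0,"ay":0,"az":0},{"grip":0,"x":0.02,"y":0.8,"z":0,"ax":0,"ay":0,"az":0},{"grip":0,"x":0.02,"y":1.0,"z":0,"ax":0,"ay":0,"az":0},{"grip":0,"x":0.02,"y":1.2,"z":0,"ax":0,"ay":0,"az":0},{"grip":0,"x":0.03,"y":1.4,"z":0,"ax":0,"ay":0,"az":0},{"grip":0,"x":0.03,"y":1.6,"z":0,"ax":0,"ay":0,"az":0},{"grip":0,"x":0.03,"y":1.75,"z":0,"ax":0,"ay":0,"az":0},{"grip":0,"x":0.03,"y":1.75,"z":0,"ax":0,"ay":0,"az":0}]'>/dev/null; python3 st.py
for i in 1 2; do python3 -m handwheel '[{"grip":0,"x":0,"y":0.12,"z":0,"ax":0,"ay":0,"az":0},{"grip":0,"x":0,"y":0.24,"z":0,"ax":0,"ay":0,"az":0},{"grip":0,"x":0,"y":0.24,"z":0,"ax":0,"ay":0,"az":0}]'>/dev/null; python3 st.py; done
```

```text
t 15.28 world [593.1  12.7 108.7] shk [ 18.8 -62.9] z-deck 13.7 toolx deg -1.09 zax [ 0.001  0.    -1.   ] F [ 1.9 -3.2 -0.2] w 0.2
t 15.65 world [593.2  19.  108.7] shk [ 18.8 -56.6] z-deck 13.7 toolx deg -1.14 zax [ 0.001 -0.001 -1.   ] F [ 2.3 -4.1 -0.3] w -0.1
t 16.02 world [593.3  26.2 108.7] shk [ 18.8 -49.5] z-deck 13.7 toolx deg -1.14 zax [ 0.001 -0.001 -1.   ] F [ 2.1 -5.1 -0.7] w 0.2
```

```bash
for i in 1 2; do python3 -m handwheel '[{"grip":0,"x":0,"y":0.07,"z":0,"ax":0,"ay":0,"az":0},{"grip":0,"x":0,"y":0.12,"z":0,"ax":0,"ay":0,"az":0},{"grip":0,"x":0,"y":0.12,"z":0,"ax":0,"ay":0,"az":0}]'>/dev/null; python3 st.py; done
python3 - <<'E'
from cell import imaging; import cv2, numpy as np
s=imaging.snapshot("scene"); np.savez("scene1.npz",**s)
cv2.imwrite("pics/s2.png",cv2.resize(s["pixels"][160:290,175:345],None,fx=4.5,fy=4.5,interpolation=cv2.INTER_CUBIC))
E
```

```text
t 16.4 world [593.4  29.4 108.7] shk [ 18.7 -46.3] z-deck 13.7 toolx deg -1.16 zax [ 0.001 -0.001 -1.   ] F [ 2.2 -5.4 -0.7] w 0.3
t 16.77 world [593.5  32.9 108.8] shk [ 18.8 -42.7] z-deck 13.8 toolx deg -1.16 zax [ 0.001 -0.001 -1.   ] F [ 2.5 -4.9 -1.5] w -0.2
```

View pics/s2.png

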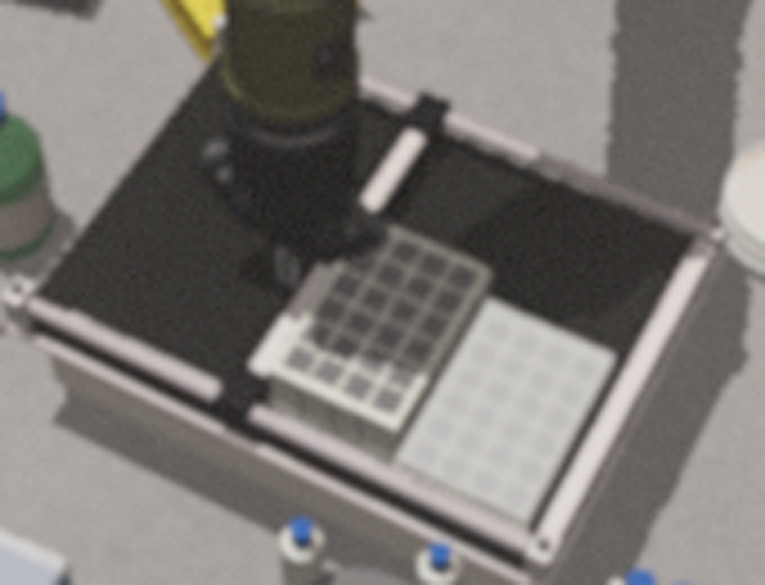

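The scene crop shows the plates side by side near the ledge, the bar (365,200) on the deep plate, and only a small gap left at the end bar (600,400). I'll keep closing in small steps.

```bash
for i in 1 2 3; do python3 -m handwheel '[{"grip":0,"x":0,"y":0.05,"z":0,"ax":0,"ay":0,"az":0},{"grip":0,"x":0,"y":0.07,"z":0,"ax":0,"ay":0,"az":0},{"grip":0,"x":0,"y":0.07,"z":0,"ax":0,"ay":0,"az":0}]'>/dev/null; python3 st.py; done
```

```text
t 17.2 world [593.5  34.9 108.7] shk [ 18.7 -40.8] z-deck 13.7 toolx deg -1.17 zax [ 0.001 -0.001 -1.   ] F [ 2.8 -5.9 -1.1] w -0.3
t 17.57 world [593.5  36.9 108.8] shk [ 18.8 -38.7] z-deck 13.8 toolx deg -1.18 zax [ 0.002 -0.001 -1.   ] F [ 3.7 -5.9 -0.2] w 0.1
t 17.95 world [593.5  37.9 108.7] shk [ 18.7 -37.8] z-deck 13.7 toolx deg -1.22 zax [ 0.001 -0.003 -1.   ] F [ 3.8 -8.  -1.3] w -0.1
```

```bash
python3 -m handwheel '[{"grip":0,"x":0,"y":-0.3,"z":0,"ax":0,"ay":0,"az":0},{"grip":0,"x":0,"y":-0.8,"z":0.5,"ax":0,"ay":0,"az":0},{"grip":0,"x":0,"y":-0.8,"z":2,"ax":0,"ay":0,"az":0},{"grip":0,"x":-1.5,"y":0,"z":2.5,"ax":0,"ay":0,"az":0},{"grip":0.4,"x":-3.1,"y":1.5,"z":2.5,"ax":0,"ay":0,"az":0},{"grip":0.4,"x":-3.1,"y":2.45,"z":2.5,"ax":0,"ay":0,"az":0},{"grip":0.4,"x":-3.1,"y":2.45,"z":2.5,"ax":0,"ay":0,"az":0},{"grip":0.4,"x":-3.1,"y":2.45,"z":1.3,"ax":0,"ay":0,"az":0},{"grip":0.4,"x":-3.1,"y":2.45,"z":0.6,"ax":0,"ay":0,"az":0},{"grip":0.4,"x":-3.1,"y":2.45,"z":0,"ax":0,"ay":0,"az":0},{"grip":0.4,"x":-3.1,"y":2.45,"z":0,"ax":0,"ay":0,"az":0},{"grip":0.4,"x":-3.1,"y":2.45,"z":0,"ax":0,"ay":0,"az":0}]'>/dev/null; python3 st.py
python3 -m handwheel '[{"grip":0.4,"x":0.2,"y":0,"z":0,"ax":0,"ay":0,"az":0},{"grip":0.4,"x":0.4,"y":0,"z":0,"ax":0,"ay":0,"az":0},{"grip":0.4,"x":0.6,"y":0,"z":0,"ax":0,"ay":0,"az":0},{"grip":0.4,"x":0.8,"y":0,"z":0,"ax":0,"ay":0,"az":0},{"grip":0.4,"x":1.0,"y":0,"z":0,"ax":0,"ay":0,"az":0},{"grip":0.4,"x":1.15,"y":0,"z":0,"ax":0,"ay":0,"az":0},{"grip":0.4,"x":1.3,"y":0,"z":0,"ax":0,"ay":0,"az":0},{"grip":0.4,"x":1.3,"y":0,"z":0,"ax":0,"ay":0,"az":0}]'>/dev/null; python3 st.py
```

```text
t 19.45 world [500.4 112.9 109.6] shk [-75.9  35.3] z-deck 14.6 toolx deg -1.18 zax [ 0.001  0.    -1.   ] F [-0.1  0.1  0.5] w 34.0
t 20.45 world [539.1 113.5 108.8] shk [-37.3  36.7] z-deck 13.8 toolx deg -1.13 zax [ 0. -0. -1.] F [ 0.1 -0.1  0.3] w 34.0
```

```bash
for i in 1 2 3 4; do python3 -m handwheel '[{"grip":0.4,"x":0.06,"y":0,"z":0,"ax":0,"ay":0,"az":0},{"grip":0.4,"x":0.13,"y":0,"z":0,"ax":0,"ay":0,"az":0},{"grip":0.4,"x":0.13,"y":0,"z":0,"ax":0,"ay":0,"az":0}]'>/dev/null; python3 st.py; done
```

```text
t 20.82 world [542.8 113.6 108.8] shk [-33.6  36.8] z-deck 13.8 toolx deg -1.12 zax [ 0. -0. -1.] F [-1.2  1.9 -0.7] w 34.2
t 21.2 world [544.1 113.5 108.5] shk [-32.3  36.8] z-deck 13.5 toolx deg -1.08 zax [-0.005 -0.001 -1.   ] F [-5.5 -0.4  3.5] w 34.4
t 21.57 world [544.3 113.5 108.3] shk [-32.1  36.8] z-deck 13.3 toolx deg -1.04 zax [-0.012 -0.002 -1.   ] F [-10.8   0.3   9.5] w 34.2
t 21.95 world [548.9 113.4 108.3] shk [-27.5  36.8] z-deck 13.3 toolx deg -1.05 zax [-0.011 -0.002 -1.   ] F [-9.6 -0.4  7.7] w 34.3
```

```bash
python3 -m handwheel '[{"grip":0.4,"x":0.06,"y":0,"z":0,"ax":0,"ay":0,"az":0},{"grip":0.4,"x":0.12,"y":0,"z":0,"ax":0,"ay":0,"az":0},{"grip":0.4,"x":0.12,"y":0,"z":0,"ax":0,"ay":0,"az":0}]'>/dev/null; python3 st.py
python3 -m handwheel '[{"grip":0.4,"x":-0.4,"y":0,"z":0,"ax":0,"ay":0,"az":0},{"grip":0.4,"x":-0.9,"y":0,"z":0,"ax":0,"ay":0,"az":0},{"grip":0.4,"x":-1.0,"y":1,"z":0,"ax":0,"ay":0,"az":0},{"grip":0.4,"x":-1.0,"y":2,"z":0,"ax":0,"ay":0,"az":0},{"grip":0.4,"x":-1.0,"y":2.8,"z":0,"ax":0,"ay":0,"az":0},{"grip":0.4,"x":-0.9,"y":2.8,"z":0,"ax":0,"ay":0,"az":0},{"grip":0.4,"x":-0.7,"y":2.8,"z":0,"ax":0,"ay":0,"az":0}]'>/dev/null; python3 st.py
```

```text
t 22.32 world [549.  113.4 108.1] shk [-27.4  36.8] z-deck 13.1 toolx deg -0.99 zax [-0.018 -0.003 -1.   ] F [-16.1   0.3  13.1] w 34.2
t 23.2 world [537.5 196.2 108.8] shk [-40.6 119.3] z-deck 13.8 toolx deg -1.18 zax [ 0.    -0.001 -1.   ] F [ 0.  -0.1 -0.1] w 34.3
```

```bash
python3 -m handwheel '[{"grip":0.4,"x":0.1,"y":0,"z":0,"ax":0,"ay":0,"az":0},{"grip":0.4,"x":0.2,"y":0,"z":0,"ax":0,"ay":0,"az":0},{"grip":0.4,"x":0.28,"y":0,"z":0,"ax":0,"ay":0,"az":0},{"grip":0.4,"x":0.28,"y":0,"z":0,"ax":0,"ay":0,"az":0}]'>/dev/null; python3 st.py
for i in 1 2 3; do python3 -m handwheel '[{"grip":0.4,"x":0.06,"y":0,"z":0,"ax":0,"ay":0,"az":0},{"grip":0.4,"x":0.12,"y":0,"z":0,"ax":0,"ay":0,"az":0},{"grip":0.4,"x":0.12,"y":0,"z":0,"ax":0,"ay":0,"az":0}]'>/dev/null; python3 st.py; done
```

```text
t 23.7 world [545.6 197.4 108.8] shk [-32.6 120.7] z-deck 13.8 toolx deg -1.14 zax [ 0. -0. -1.] F [-0.2 -0.   0.9] w 33.9
t 24.07 world [549.1 197.6 108.8] shk [-29.1 121. ] z-deck 13.8 toolx deg -1.12 zax [ 0. -0. -1.] F [ 0.7 -0.7 -0.5] w 34.0
t 24.45 world [550.2 197.6 108.6] shk [-28. 121.] z-deck 13.6 toolx deg -1.06 zax [-0.005 -0.001 -1.   ] F [-4.7 -1.3  3.9] w 34.3
t 24.82 world [550.4 197.7 108.3] shk [-27.7 121.1] z-deck 13.3 toolx deg -1.01 zax [-0.011 -0.002 -1.   ] F [-11.5   0.3   7.9] w 34.1
```

```bash
python3 -m handwheel '[{"grip":0.4,"x":-0.4,"y":0,"z":0,"ax":0,"ay":0,"az":0},{"grip":0.4,"x":-1,"y":0,"z":0.5,"ax":0,"ay":0,"az":0},{"grip":0.2,"x":-1,"y":-1,"z":2,"ax":0,"ay":0,"az":0},{"grip":0,"x":0,"y":-2.5,"z":2.5,"ax":0,"ay":0,"az":0},{"grip":0,"x":1,"y":-4.2,"z":2.5,"ax":0,"ay":0,"az":0},{"grip":0,"x":1.25,"y":-6,"z":2.5,"ax":0,"ay":0,"az":0},{"grip":0,"x":1.25,"y":-6.15,"z":2.5,"ax":0,"ay":0,"az":0},{"grip":0,"x":1.25,"y":-6.15,"z":2.5,"ax":0,"ay":0,"az":0},{"grip":0,"x":1.25,"y":-6.15,"z":1.2,"ax":0,"ay":0,"az":0},{"grip":0,"x":1.25,"y":-6.15,"z":0.4,"ax":0,"ay":0,"az":0},{"grip":0,"x":1.25,"y":-6.15,"z":0,"ax":0,"ay":0,"az":0},{"grip":0,"x":1.25,"y":-6.15,"z":0,"ax":0,"ay":0,"az":0}]'>/dev/null; python3 st.py
python3 -m handwheel '[{"grip":0,"x":0,"y":0.2,"z":0,"ax":0,"ay":0,"az":0},{"grip":0,"x":0,"y":0.4,"z":0,"ax":0,"ay":0,"az":0},{"grip":0,"x":0,"y":0.6,"z":0,"ax":0,"ay":0,"az":0},{"grip":0,"x":0,"y":0.7,"z":0,"ax":0,"ay":0,"az":0},{"grip":0,"x":0,"y":0.7,"z":0,"ax":0,"ay":0,"az":0}]'>/dev/null; python3 st.py
```

```text
t 26.32 world [593.3  14.5 108.4] shk [ 19.  -61.2] z-deck 13.4 toolx deg -1.01 zax [-0.001  0.    -1.   ] F [-0.5 -0.2 -0.1] w -0.0
t 26.95 world [593.6  34.4 108.9] shk [ 18.9 -41.2] z-deck 13.9 toolx deg -1.09 zax [ 0.  0. -1.] F [-0.4 -0.5 -0.3] w -0.1
```

```bash
for i in 1 2 3 4; do python3 -m handwheel '[{"grip":0,"x":0,"y":0.06,"z":0,"ax":0,"ay":0,"az":0},{"grip":0,"x":0,"y":0.12,"z":0,"ax":0,"ay":0,"az":0},{"grip":0,"x":0,"y":0.12,"z":0,"ax":0,"ay":0,"az":0}]'>/dev/null; python3 st.py; done
```

```text
t 27.32 world [593.6  37.6 108.8] shk [ 18.9 -38.1] z-deck 13.8 toolx deg -1.12 zax [-0. -0. -1.] F [-0.3  0.3  0.6] w 0.1
t 27.7 world [593.6  37.8 108.8] shk [ 18.8 -37.8] z-deck 13.8 toolx deg -1.26 zax [-0.    -0.004 -1.   ] F [ 0.2 -6.   0.3] w -0.1
t 28.07 world [593.6  38.  108.9] shk [ 18.8 -37.7] z-deck 13.9 toolx deg -1.4 zax [-0.001 -0.008 -1.   ] F [  1.  -11.2   0.6] w -0.0
t 28.45 world [593.5  38.1 108.9] shk [ 18.7 -37.5] z-deck 13.9 toolx deg -1.54 zax [-0.001 -0.012 -1.   ] F [  0.7 -17.1   1.9] w -0.2
```

The bar is held hard at 17 N with no movement. I'll withdraw and check from above.

```bash
python3 -m handwheel '[{"grip":0,"x":0,"y":-0.6,"z":0,"ax":0,"ay":0,"az":0},{"grip":0,"x":0,"y":-1.2,"z":0.5,"ax":0,"ay":0,"az":0},{"grip":0,"x":0,"y":-1.2,"z":2.5,"ax":0,"ay":0,"az":0},{"grip":0,"x":-1,"y":-1.5,"z":4,"ax":0,"ay":0,"az":0},{"grip":0,"x":-2.5,"y":-3,"z":4,"ax":0,"ay":0,"az":0},{"grip":0,"x":-4.5,"y":-4,"z":4,"ax":0,"ay":0,"az":0},{"grip":0,"x":-5,"y":-6,"z":4,"ax":0,"ay":0,"az":0},{"grip":0,"x":-5,"y":-8,"z":4,"ax":0,"ay":0,"az":0},{"grip":0,"x":-5,"y":-10,"z":4,"ax":0,"ay":0,"az":0},{"grip":0,"x":-5,"y":-10,"z":4,"ax":0,"ay":0,"az":0}]'>/dev/null; python3 st.py
python3 - <<'E'
from cell import imaging; import cv2, numpy as np
s=imaging.snapshot("top"); np.savez("top2.npz",**s)
cv2.imwrite("pics/t2.png",cv2.resize(s["pixels"][92:217,150:350],None,fx=4,fy=4,interpolation=cv2.INTER_CUBIC))
E
```

```text
t 29.7 world [ 442.7 -257.8  229.9] shk [-125.8 -336.6] z-deck 134.9 toolx deg -1.68 zax [ 0.002 -0.004 -1.   ] F [-1.2  1.3 -0.3] w 0.1
```

View pics/t2.png

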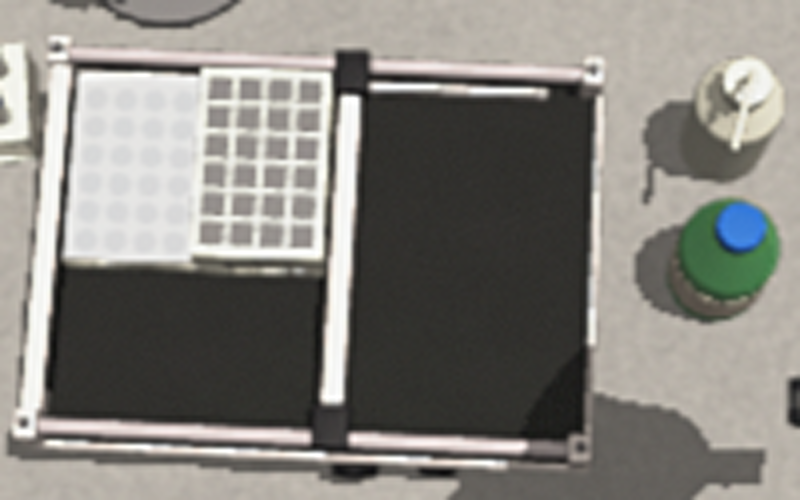

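The top view shows both plates side by side, flush at the ledge (row about 70), with the bar (from (342,97) to (322,405)) against the deep plate. Bottles haven't moved. A quick numeric check of these pixels follows.

```bash
python3 - <<'E'
from h import *
s=np.load("top2.npz"); k=np.load("shk.npz"); r,t=k["r"],k["t"]
for n,c,z in(("lowL",[(80,70),(65,262)],115),("lowfront",[(65,262),(190,264)],115),("deep",[(200,68),(330,68),(322,262),(191,257)],139),("bar",[(341,97),(322,405)],119)):
    q=(ray(s,crop(c),z)-t)@r; print(n,q.round(1).tolist(),q.mean(0).round(1))
E
```

```text
lowL [[113.6, 162.5], [-17.5, 161.3]] [ 48.  161.9]
lowfront [[-17.5, 161.3], [-15.1, 80.0]] [-16.3 120.6]
deep [[109.7, 79.3], [113.5, -5.0], [-15.9, -7.6], [-16.5, 75.9]] [47.7 35.6]
bar [[101.1, -11.6], [-104.5, -11.5]] [ -1.7 -11.5]
```

```bash
python3 - <<'E'
from h import *
import cv2
k=np.load("shk.npz"); r,t=k["r"],k["t"]
def prof(f,sx0,sx1,y0,y1,z):
    s=dict(np.load(f)); R_=s["orientation"]; ys=np.arange(y0,y1,.5); acc=0
    g=cv2.cvtColor(s["pixels"],cv2.COLOR_BGR2GRAY).astype(np.float32)
    for sx in np.arange(sx0,sx1,5):
        w=np.c_[np.c_[np.full(len(ys),sx),ys]@r.T+t,np.full(len(ys),z)]-s["eye"]
        c=w@R_; u=(c@s["K"].T); u=(u[:,:2]/u[:,2:]).astype(np.float32)
        acc=acc+cv2.remap(g,u[:,:1],u[:,1:],cv2.INTER_LINEAR)[:,0]
    a=acc/acc.max(); h=(a.max()+a.min())/2; i=np.where(a>h)[0]; return ys[i[0]],ys[i[-1]]
for n,f,b,(lo,hi),z in(("bar before","top0.npz",(-80,80),(-150,-100),119),("bar after","top2.npz",(-90,-30),(-45,15),119),("end bar","top2.npz",(-90,-30),(150,185),119)):
    a=prof(f,*b,lo,hi,z); print(n,a,"mid",np.mean(a))
E
```

```text
bar before (np.float64(-135.0), np.float64(-121.0)) mid -128.0
bar after (np.float64(-24.5), np.float64(-10.5)) mid -17.5
end bar (np.float64(167.5), np.float64(184.5)) mid 176.0
```

Picture budget is spent, so I'll check the remaining play numerically with the wrist camera from above the front of the deck.

```bash
python3 -m handwheel '[{"grip":0,"x":0,"y":2,"z":1,"ax":0,"ay":0,"az":0},{"grip":0,"x":0,"y":4,"z":1,"ax":0,"ay":0,"az":0},{"grip":0,"x":0.5,"y":6,"z":1,"ax":0,"ay":0,"az":0},{"grip":0,"x":0.7,"y":8,"z":1,"ax":0,"ay":0,"az":0},{"grip":0,"x":0.7,"y":10,"z":1,"ax":0,"ay":0,"az":0},{"grip":0,"x":0.7,"y":12,"z":1,"ax":0,"ay":0,"az":0},{"grip":0,"x":0.7,"y":13.8,"z":1,"ax":0,"ay":0,"az":0},{"grip":0,"x":0.7,"y":13.8,"z":1,"ax":0,"ay":0,"az":0},{"grip":0,"x":0.7,"y":13.8,"z":1,"ax":0,"ay":0,"az":0}]'>/dev/null; python3 st.py
cat > prof.py <<'E'
from h import *
import cv2
from cell import imaging
k=np.load("shk.npz"); r,t=k["r"],k["t"]
s=imaging.snapshot("wrist"); np.savez("wr.npz",**s); R_=np.array(s["orientation"]); g=cv2.cvtColor(s["pixels"],cv2.COLOR_BGR2GRAY).astype(np.float32)
print("eye shk",((np.array(s["eye"])[:2]-t)@r).round(1),s["eye"][2].round(1))
def samp(P,z):
    w=np.c_[P@r.T+t,np.full(len(P),z)]-s["eye"]; u=(w@R_)@s["K"].T; u=(u[:,:2]/u[:,2:]).astype(np.float32)
    return cv2.remap(g,u[:,:1],u[:,1:],cv2.INTER_LINEAR,borderValue=-1)[:,0],u
def edges(fix,a,b,z,axis):
    v=np.arange(a,b,.25); P=np.c_[np.full(len(v),fix),v] if axis=='y' else np.c_[v,np.full(len(v),fix)]
    p,u=samp(P,z); p=cv2.GaussianBlur(p[:,None],(1,7),1.5)[:,0]; d=np.diff(p); i=np.argsort(-abs(d)); out=[]
    for j in i:
        if all(abs(v[j]-q[0])>5 for q in out) and abs(d[j])>3: out.append((float(v[j]),int(d[j]*4)))
        if len(out)==4: break
    return sorted(out)
for x in(-80,-60,-40): print("x",x,"bar",edges(x,-45,15,119,'y'),"end",edges(x,150,195,119,'y'))
for x in(10,30,60,90): print("x",x,"deep z139",edges(x,-25,5,139,'y'),"low z115",edges(x,150,175,115,'y'))
for y in(5,20,36,50,65): print("y",y,"deepfront",edges(y,-35,5,139,'x'))
for y in(95,110,122,135,150): print("y",y,"lowfront",edges(y,-35,5,115,'x'))
E
python3 prof.py
```

```text
t 30.88 world [463.6 163.2 259.1] shk [-113.9   84.8] z-deck 164.1 toolx deg -0.96 zax [-0.001 -0.    -1.   ] F [ 0.  -0.9 -0.4] w -0.1
eye shk [-45.3  84.1] 394.1
x -80 bar [(-25.25, 91), (-12.5, -70)] end [(166.25, 36), (178.75, -25)]
x -60 bar [(-25.25, 89), (-12.75, -69)] end [(166.0, 83), (176.75, -40)]
x -40 bar [(-25.25, 93), (-12.75, -72)] end [(166.0, 85), (178.75, -36), (185.25, -19), (193.5, 22)]
x 10 deep z139 [(-17.0, 95), (-3.5, -50)] low z115 [(161.5, -90), (167.5, 91)]
x 30 deep z139 [(-17.0, 100), (-3.25, -55)] low z115 [(161.5, -98), (167.25, 89)]
x 60 deep z139 [] low z115 []
x 90 deep z139 [] low z115 []
y 5 deepfront [(-21.75, 28), (-16.5, 89), (-10.0, -57)]
y 20 deepfront [(-21.75, 41), (-16.5, 90), (-9.75, -49)]
y 36 deepfront [(-22.0, 41), (-16.75, 96), (-10.0, -46)]
y 50 deepfront [(-22.25, 34), (-17.0, 93), (-10.25, -61)]
y 65 deepfront [(-22.25, 52), (-17.0, 96), (-10.25, -54)]
y 95 lowfront [(-19.0, 69)]
y 110 lowfront [(-19.0, 69)]
y 122 lowfront [(-19.25, 74)]
y 135 lowfront [(-19.25, 77)]
y 150 lowfront [(-19.25, 76)]
```

```bash
sed -i 's/^s=imaging.*; R_=/s=dict(np.load("wr.npz")); R_=/' prof.py; cat >> prof.py <<'E'
print("----")
for x in(-5,10,25,35): print("x",x,"junction z139",edges(x,65,95,139,'y'),"z115",edges(x,65,95,115,'y'))
P=np.c_[np.full(60,25.),np.linspace(-40,20,60)]; print("z119 y-40..20",samp(P,119)[0].astype(int).tolist())
P=np.c_[np.full(40,25.),np.linspace(150,190,40)]; print("z119 y150..190",samp(P,119)[0].astype(int).tolist())
P=np.c_[np.full(40,-60.),np.linspace(-40,0,40)]; print("bar x-60 y-40..0",samp(P,119)[0].astype(int).tolist())
E
python3 prof.py | sed -n '/----/,$p'
```

```text
----
x -5 junction z139 [(70.0, 33), (75.25, -89)] z115 [(69.25, 46), (74.5, -86)]
x 10 junction z139 [(70.25, 37), (75.5, -91)] z115 [(69.5, 40), (74.75, -96)]
x 25 junction z139 [(70.5, 41), (75.75, -100)] z115 [(69.5, 47), (74.75, -95)]
x 35 junction z139 [(70.5, 47), (75.75, -101)] z115 [(69.5, 18), (75.0, -90)]
z119 y-40..20 [55, 55, 57, 59, 59, 60, 59, 59, 60, 62, 60, 62, 62, 58, 69, 169, 243, 245, 245, 246, 245, 245, 244, 244, 242, 242, 246, 247, 245, 227, 158, 150, 152, 153, 151, 153, 153, 154, 154, 153, 152, 153, 153, 154, 153, 153, 165, 220, 248, 242, 186, 153, 153, 155, 155, 155, 155, 155, 156, 156]
z119 y150..190 [232, 232, 232, 232, 232, 232, 232, 232, 233, 222, 163, 70, 45, 54, 57, 71, 149, 242, 246, 246, 245, 244, 244, 244, 245, 245, 245, 238, 192, 167, 175, 177, 175, 181, 187, 189, 185, 183, 185, 184]
bar x-60 y-40..0 [55, 55, 54, 55, 55, 54, 54, 55, 53, 54, 58, 56, 53, 56, 109, 204, 244, 243, 243, 245, 244, 242, 242, 242, 243, 238, 192, 121, 63, 55, 49, 42, 38, 37, 41, 40, 45, 42, 41, 42]
```

```bash
python3 -c "
from cell import telemetry; print([round(x,2) for x in telemetry.get_obs()['q']])"; python3 - <<'E'
import re
exec(open('prof.py').read().split('for x in(-80')[0])
for x in(10,30):
    v=np.arange(66,92,1.); print(x,samp(np.c_[np.full(len(v),x),v],115)[0].astype(int).tolist())
E
```

```text
[np.float64(-0.39), np.float64(0.49), np.float64(-0.06), np.float64(1.94), np.float64(0.04), np.float64(0.72), np.float64(-2.07)]
eye shk [-45.3  84.1] 394.1
10 [166, 166, 167, 186, 231, 246, 247, 246, 226, 135, 102, 123, 173, 230, 233, 232, 232, 232, 232, 232, 228, 223, 221, 220, 220, 221]
30 [159, 157, 156, 169, 218, 245, 247, 248, 235, 161, 92, 104, 160, 229, 233, 233, 232, 233, 232, 229, 223, 222, 220, 221, 222, 221]
```

The numbers suggest 2–3 mm of play could remain at the left end. I'll press the bar again with the gripper turned 90°, so two fingertips contact it and no knuckle comes near the deep plate.

```bash
python3 -m handwheel '[{"grip":0.4,"x":0.5,"y":-1,"z":0,"ax":0,"ay":0,"az":2},{"grip":0.4,"x":1,"y":-2,"z":0,"ax":0,"ay":0,"az":4},{"grip":0.4,"x":2,"y":-3.5,"z":0,"ax":0,"ay":0,"az":6},{"grip":0.4,"x":3,"y":-5,"z":0,"ax":0,"ay":0,"az":8},{"grip":0.4,"x":4.3,"y":-5,"z":0,"ax":0,"ay":0,"az":10},{"grip":0.4,"x":4.3,"y":-5,"z":0,"ax":0,"ay":0,"az":12},{"grip":0.4,"x":4.3,"y":-5,"z":0,"ax":0,"ay":0,"az":14},{"grip":0.4,"x":4.3,"y":-5,"z":0,"ax":0,"ay":0,"az":16},{"grip":0.4,"x":4.3,"y":-5,"z":0,"ax":0,"ay":0,"az":17.95},{"grip":0.4,"x":4.3,"y":-5,"z":0,"ax":0,"ay":0,"az":17.95},{"grip":0.4,"x":4.3,"y":-5,"z":-1.5,"ax":0,"ay":0,"az":17.95},{"grip":0.4,"x":4.3,"y":-5,"z":-1.5,"ax":0,"ay":0,"az":17.95}]'>/dev/null; python3 st.py
```

```text
t 32.42 world [590.9  10.7 211.4] shk [ 16.7 -64.9] z-deck 116.4 toolx deg 88.43 zax [-0.007 -0.002 -1.   ] F [ 0.4 -0.  -0.3] w 34.3
```

```bash
python3 -m handwheel '[{"grip":0.4,"x":0.6,"y":0,"z":-1,"ax":0,"ay":0,"az":0.05},{"grip":0.4,"x":0.6,"y":0,"z":-2,"ax":0,"ay":0,"az":0.05},{"grip":0.4,"x":0.6,"y":0,"z":-2.8,"ax":0,"ay":0,"az":0.05},{"grip":0.4,"x":0.6,"y":0,"z":-3.3,"ax":0,"ay":0,"az":0.05},{"grip":0.4,"x":0.6,"y":0,"z":-3.3,"ax":0,"ay":0,"az":0.05},{"grip":0.4,"x":0.6,"y":0.2,"z":-3.3,"ax":0,"ay":0,"az":0.05},{"grip":0.4,"x":0.6,"y":0.4,"z":-3.3,"ax":0,"ay":0,"az":0.05},{"grip":0.4,"x":0.6,"y":0.6,"z":-3.3,"ax":0,"ay":0,"az":0.05},{"grip":0.4,"x":0.6,"y":0.6,"z":-3.3,"ax":0,"ay":0,"az":0.05}]'>/dev/null; python3 st.py
for i in 1 2 3 4 5; do python3 -m handwheel '[{"grip":0.4,"x":0,"y":0.06,"z":0,"ax":0,"ay":0,"az":0},{"grip":0.4,"x":0,"y":0.13,"z":0,"ax":0,"ay":0,"az":0},{"grip":0.4,"x":0,"y":0.13,"z":0,"ax":0,"ay":0,"az":0}]'>/dev/null; python3 st.py; done
```

```text
t 33.55 world [611.8  31.6 115.2] shk [ 37.1 -43.6] z-deck 20.2 toolx deg 88.96 zax [ 0.001  0.001 -1.   ] F [-0.5 -1.1 -1. ] w 34.3
t 33.92 world [611.6  34.5 114.8] shk [ 36.9 -40.7] z-deck 19.8 toolx deg 88.89 zax [ 0.  0. -1.] F [-0.2  0.7  0.4] w 33.9
t 34.3 world [611.6  38.7 114.8] shk [ 36.8 -36.6] z-deck 19.8 toolx deg 88.91 zax [ 0.  0. -1.] F [0.2 0.3 1. ] w 34.4
t 34.67 world [611.7  40.1 114.8] shk [ 36.8 -35.2] z-deck 19.8 toolx deg 88.81 zax [-0.    -0.003 -1.   ] F [ 0.6 -4.2  2.1] w 34.4
t 35.05 world [611.6  40.2 114.8] shk [ 36.7 -35.1] z-deck 19.8 toolx deg 88.69 zax [-0.001 -0.008 -1.   ] F [ -0.1 -10.4   4.8] w 34.2
t 35.42 world [611.6  40.3 114.8] shk [ 36.7 -34.9] z-deck 19.8 toolx deg 88.57 zax [-0.002 -0.013 -1.   ] F [ -0.1 -16.4   5.6] w 34.2
```

Same hard stop with a different contact (tool y −35.2). To measure the play directly, I'll touch the end bar's inner face with the same side of the fingers. With no play, contact should come at about 152.8.

```bash
python3 -m handwheel '[{"grip":0.4,"x":0,"y":-0.6,"z":0,"ax":0,"ay":0,"az":0},{"grip":0.4,"x":0,"y":-1.2,"z":0.8,"ax":0,"ay":0,"az":0},{"grip":0.4,"x":-1,"y":-1,"z":2.5,"ax":0,"ay":0,"az":0},{"grip":0.4,"x":-2.5,"y":0.5,"z":2.5,"ax":0,"ay":0,"az":0},{"grip":0.4,"x":-3.45,"y":2,"z":2.5,"ax":0,"ay":0,"az":0},{"grip":0.4,"x":-3.45,"y":4,"z":2.5,"ax":0,"ay":0,"az":0},{"grip":0.4,"x":-3.45,"y":5.3,"z":2.5,"ax":0,"ay":0,"az":0},{"grip":0.4,"x":-3.45,"y":5.3,"z":2.5,"ax":0,"ay":0,"az":0},{"grip":0.4,"x":-3.45,"y":5.3,"z":1,"ax":0,"ay":0,"az":0},{"grip":0.4,"x":-3.45,"y":5.3,"z":0,"ax":0,"ay":0,"az":0},{"grip":0.4,"x":-3.45,"y":5.3,"z":0,"ax":0,"ay":0,"az":0}]'>/dev/null; python3 st.py
```

```text
t 36.8 world [506.6 207.5 113. ] shk [-71.8 130. ] z-deck 18.0 toolx deg 88.86 zax [-0.004 -0.002 -1.   ] F [0.4 0.4 0.7] w 34.3
```

```bash
python3 -m handwheel '[{"grip":0.4,"x":0,"y":0.2,"z":0,"ax":0,"ay":0,"az":0},{"grip":0.4,"x":0,"y":0.35,"z":0,"ax":0,"ay":0,"az":0},{"grip":0.4,"x":0,"y":0.45,"z":0,"ax":0,"ay":0,"az":0},{"grip":0.4,"x":0,"y":0.45,"z":0,"ax":0,"ay":0,"az":0}]'>/dev/null; python3 st.py
for i in 1 2 3; do python3 -m handwheel '[{"grip":0.4,"x":0,"y":0.06,"z":0,"ax":0,"ay":0,"az":0},{"grip":0.4,"x":0,"y":0.13,"z":0,"ax":0,"ay":0,"az":0},{"grip":0.4,"x":0,"y":0.13,"z":0,"ax":0,"ay":0,"az":0}]'>/dev/null; python3 st.py; done
```

```text
t 37.3 world [508.4 223.  115.4] shk [-70.3 145.6] z-deck 20.4 toolx deg 88.91 zax [ 0.001  0.001 -1.   ] F [-0.5  0.3  0.4] w 34.0
t 37.67 world [508.1 226.6 114.8] shk [-70.7 149.1] z-deck 19.8 toolx deg 88.9 zax [ 0.  0. -1.] F [-0.7  0.   0.2] w 34.3
t 38.05 world [508.1 230.6 114.8] shk [-70.7 153.1] z-deck 19.8 toolx deg 88.9 zax [ 0.  0. -1.] F [-0.2  0.3 -0.2] w 33.8
t 38.42 world [508.1 231.1 114.7] shk [-70.8 153.6] z-deck 19.7 toolx deg 88.78 zax [-0.001 -0.005 -1.   ] F [ 0.3 -6.   3.3] w 34.4
```

End bar contact is at 153.5, so the play is about 0.6 mm (clamp_bar about 0.1225), well within tolerance. I'll retreat and hand in.

```bash
python3 -m handwheel '[{"grip":0.4,"x":0,"y":-0.5,"z":0,"ax":0,"ay":0,"az":0},{"grip":0.4,"x":0,"y":-0.8,"z":0.5,"ax":0,"ay":0,"az":0},{"grip":0.4,"x":0,"y":-0.8,"z":2,"ax":0,"ay":0,"az":0},{"grip":0.4,"x":-0.5,"y":-0.8,"z":3.5,"ax":0,"ay":0,"az":0},{"grip":0.4,"x":-0.5,"y":-0.8,"z":3.5,"ax":0,"ay":0,"az":0}]'>/dev/null; python3 st.py
python3 -c "
from cell import workorder; print(workorder.hand_in())"
```

```text
t 39.05 world [494.2 211.7 224. ] shk [-84.3 133.9] z-deck 129.0 toolx deg 88.93 zax [ 0.007  0.004 -1.   ] F [-0.2  0.9 -1.1] w 34.2
the job is handed in; nothing more can be done
None
```

I handed the job in at about 39 s: both plates are pushed home against the back ledge, about square to it (within roughly 0.5°), and clamped with about 0.6 mm of play by touch (clamp bar at about 0.1225 m); the hand-in returned no verdict.

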